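Shut the boiler's isolator, then free and swing its selector

TASK

Take the water boiler out of service at the grey valve box: swing the isolator (the lever with the straight round post) outward until you feel it come fully home on its stop, then swing the selector (the lever with the ball knob), which the isolator keeps locked until then, outward to its own stop. Feel for the stops and never strain a lever against a stop or against the lock. Leave the cup and the shaker where they stand, and let go of both levers.

Things in the scene. Friction and masses are not known exactly. Their poses are not given: they have to be found in the camera images.
- valve_box: grey valve box with steel top plate, fixed, 170 (x) x 250 (y) x 60 mm high; origin at the centre of its underside, x to its back (brass pipe unions), y to its left (isolator side), z up. Both levers turn on upright spindles at x=0, y=+55 mm (isolator) and x=0, y=-55 mm (selector)
- isolator (a joint): angle of the isolator lever, rad: 0 pointing straight to the front of the box (-x of the box), growing as it swings outward (clockwise from above, towards the box's +y). Starts between -0.15 and 0.2, stays where it is left. Its stop lies anywhere from 0.85 to 1.85 of this reading, since the lever sits at an unknown angle on its spindle; nothing visible shows where: feel for it
- isolator_post (a point): centre of the isolator's upright round black post, 22 mm diameter, 40 mm long (77 to 117 mm above the counter), 80 mm from its spindle axis, at 100 mm height; the lever arm under it is 16 mm wide, its top 78 mm above the counter
- isolator_axis (a point): on the isolator's spindle axis, 100 mm above the counter. Load felt at the post: about 5 N while turning; at the stop it rises by about 5 N per mm (sprung lever). 3 to 12 N above the turning load seats it properly; about 20 N above overstrains it. Left over 0.04 rad short of its stop, it keeps the selector locked; let go, it stays home
- selector (a joint): angle of the selector lever, rad: 0 pointing straight to the front of the box, growing as it swings outward (counter-clockwise from above, towards the box's -y). Starts between -0.25 and 0, stays where it is left. Locked, it stops at about 0.0 to 0.1; freed, it turns to its stop at 1.25
- selector_ball (a point): centre of the selector's black ball knob, 34 mm diameter, on a 14 mm neck, 80 mm from its spindle axis, 100 mm above the counter; the lever arm under it is 16 mm wide, its top 78 mm above the counter
- selector_axis (a point): on the selector's spindle axis, 100 mm above the counter. Load felt at the ball: about 5 N while turning; at the stop (or at the lock) it rises by about 5 N per mm; about 20 N above the turning load overstrains it, 3 to 12 N seats it
- espresso_cup: white patterned espresso cup, 60 x 83 x 52 mm high, standing loose on top of the valve box behind the levers; origin at the centre of its underside
- sugar_shaker: small glass shaker, 44 mm wide, 90 mm high, standing loose on the counter behind the valve box; origin at the centre of its underside

How it is judged:
On the way, in this order (a step that is already met when the one before it is completed fails the run):
1. the isolator is swung outward (value of joint isolator above 0.8 rad and value of joint selector below 0.2 rad), for 0.2 s.
2. the selector, freed, is swung past the lock (value of joint selector above 0.5 rad), for 0.1 s.
At the end, for the whole second after the job is handed in: the selector rests on its stop (1.25 rad, short by at most 0.05), the isolator has stayed swung out (over 0.8 rad; the lock lets the selector pass only after the isolator has come home on its stop), both levers are at rest (value of joint selector above 1.2 rad and value of joint isolator above 0.8 rad and velocity of joint selector between -0.05 and 0.05 rad/s and velocity of joint isolator between -0.05 and 0.05 rad/s); the robot touches nothing.
It fails at once if the isolator is strained against its stop (over 40 N inside, about 20 N at its post beyond the running load) (contact force between isolator and valve_box above 40 N).
It fails at once if the selector is strained against its stop (over 40 N inside, about 20 N at its ball beyond the running load) (contact force between selector and valve_box above 40 N).
It fails at once if the selector is strained against the lock (over 16 N inside, about 20 N at its ball beyond the running load) (contact force between selector and isolator above 16 N).
It fails at once if the cup or the shaker is pushed about (distance of any of espresso_cup, sugar_shaker from where it was at the start of the episode above 0.03 m).
It also fails if it takes over 72 s, if anything falls off the work surface, if the arm or the gripper's body presses on something with over 40 N, if the wrist force passes 120 N, or if a joint passes its speed limit or range.

ROBOT

A 6-joint arm with a two-finger parallel gripper is mounted at the origin on a cart in front of the work surface, level with it; the furniture and walls round the work are solid. World frame = base frame: x ahead of the robot, y to its left, z up, the work surface at z = 0. Lengths are in m, angles in rad, forces in N, time in s.
With the tool pointing down it reaches from about 0.3 to 0.775 m from the base axis. Payload 14.6 kg.
Tool frame: the origin (TCP) lies midway between the tips of the shut fingers; the grasp point (between the pads) lies 19 mm behind it (ctrl.grip_depth is the z of the grasp point in the tool frame, in m); z points along the fingers, y is the line along which they close (so a half turn about z gives the same grasp; the last joint's range is limited). The gripper opens to 94 mm and grips with 3 to 60 N. Pads are 16 mm wide; open, the fingers measure 119 mm over their backs; the gripper's body (75 mm by 177 mm) begins 78 mm behind the grasp point.
Start: joints at [-1.298, 0.3, 1.521, -0, 1.321, -0.067], TCP at [0.183, -0.519, 0.17] pointing down, gripper open.
Joint ranges: [-3.03, 3.03], [-0.79, 2.21], [0.23, 2.52], [-1.04, 4.18], [0, 3.07], [-2.55, 2.55]. Speed limits (rad/s): [2.22, 2.22, 2.57, 3.14, 3.14, 3.14].

INTERFACE

Orientations are given as [roll, pitch, yaw] about the fixed x, y, z axes, in that order (R = Rz(yaw) Ry(pitch) Rx(roll)).
In Python, from station import ctrl gives the robot as it stands. The module is installed in compiled form; this text tells all that it offers.
- The arm moves only by the tool carry_out, never from a script. Its argument "commands" is a list of rows, each a list of 3 entries, a list of its own where there are three numbers: the closure, from 0 (fully open) to 1 (shut), then the shift along the tool's x, y, z in mm, then the turn, a rotation vector about the tool's x, y, z in rad. In form: [[gripper, [tx, ty, tz], [wx, wy, wz]], ...]. A call has 1 to 10 rows; each row shifts and turns the commanded pose from where the row before left it, along the tool's axes as they then stand; what a row does not reach is not made up. A row lasts 1/8 s, in which the tool goes at most 62.5 mm and 10.7 degrees, less where a joint would pass 70% of its speed; a pose out of reach is approached as far as the arm can. A call with a gripper value outside its range is refused whole. The fingers move at their own pace and stop on an object; "squeeze" is the grip in N (left out, the last holds). Time passes only in rows, so rows that do not move let the fingers close. It gives the time, the measured TCP pose, the force, the opening and the grip force at its end, in the units of the state.
- ctrl.get_obs(): the state, without advancing time (a new reading comes with each control period).
- ctrl.camera(name): name is "scene" or "top" or "wrist"; returns a dict with "img" (384x512x3 uint8, blue, green, red), "camera_matrix" (3x3 intrinsics, pixels), "k1" (the pictures are not rectified: a ray, as slopes to the right and down, at radius r is drawn at 1 + k1 r^2 times it, then the intrinsics apply), "rvec" (rotation vector, rad) and "tvec" (3), from world to camera coordinates, as OpenCV has them. Camera axes: x right, y down, z forward; pixel columns grow to the right and rows downward; lengths in m; the calibration is good to about 2 mm. A picture is of the moment at which its call begins. There is no depth.
- ctrl.hand_in(): hands the job in; it is judged then, once.
Trained networks look in the newest picture that a camera, given by its name, has taken for a name from the list of things; names that differ only in an ending like _2 or _b are one class to them, and where a whole thing is asked for, a point or a joint stands for the part that bears it (a point fixed in the world has none). Each returns a list of dicts, best first, with "score" (0 to 1); they miss things now and then, are a little off and sometimes report something else, mostly with a low value. They report only what shows in the picture. A call takes as long as a camera call.
- ctrl.outline_of(thing, camera): "region" (384x512 bool, what is visible of it).
- ctrl.place_of(thing, camera): "at" ([x, y, z] in m, in world coordinates, good to about 4 mm: a listed point, or the origin of a listed thing).
The state is a dict: "time_s": time; "qpos": joint angles; "joint_vel": joint speeds; "tau": joint torques, N m; "ee_pos": TCP position; "eef_rot": TCP orientation; "force": force on the tool from outside, world axes, zero at the start; "moment": the same for the moment, N m; "grip_width": finger opening in m; "grip_force": force on a finger pad.
Only numpy, scipy, OpenCV 4.12 (cv2) and the standard library are available. Lean on these libraries where they do the work, as an engineer would, in place of code of your own. Each camera call takes 0.05 s, during which the arm holds its last target. There are 200 camera calls.

## Working session

There is one attempt and no reset: what is moved stays moved. The work goes in short steps, Python scripts to look and compute and a tool call to move; the robot and the scene stay as the last step left them, time stands still between calls to the robot, and variables do not carry over. Pictures are saved under pics/ and viewed, at most 10 in all, crops included, and the job is handed in when it is done.

Besides the shell and the picture viewer there is one more tool, called by a JSON object that holds its "fn" and its "kwargs", one argument or row to a line. carry_out: Moves the arm, as the interface text tells. Its arguments: {"type":"object","properties":{"commands":{"type":"array","items":{"type":"array"}},"squeeze":{"type":"number"}},"required":["commands"]}

```bash
mkdir -p pics; python3 - <<'E'
from station import ctrl
import cv2,numpy as np
ims=[]
for c in ("scene","top"):
    d=ctrl.camera(c); ims.append(d["img"])
    for t in ("valve_box","isolator_post","isolator_axis","selector_ball","selector_axis","espresso_cup","sugar_shaker"):
        r=ctrl.place_of(t,c)
        print(c,t,[(np.round(x["at"],4).tolist(),round(x["score"],2)) for x in r[:2]])
cv2.imwrite("pics/a.png",cv2.resize(np.vstack(ims),(450,600) if 0 else (400,600)))
cv2.imwrite("pics/top.png",ims[1]);cv2.imwrite("pics/scene.png",ims[0])
o=ctrl.get_obs();print({k:np.round(v,3).tolist() for k,v in o.items()})
E
```

```text
scene valve_box [([0.5578, 0.0888, 0.0009], 0.97)]
scene isolator_post [([0.4655, 0.1141, 0.0998], 0.91)]
scene isolator_axis [([0.5401, 0.1404, 0.0981], 0.97)]
scene selector_ball [([0.4995, 0.0226, 0.1008], 0.85)]
scene selector_axis [([0.576, 0.0383, 0.099], 0.55)]
scene espresso_cup [([0.6071, 0.1047, 0.0581], 0.9)]
scene sugar_shaker [([0.7196, 0.1026, 0.0011], 0.6)]
top valve_box [([0.5584, 0.0869, 0.0007], 0.7)]
top isolator_post [([0.4684, 0.1163, 0.1047], 0.75), ([0.7269, 0.1027, 0.0034], 0.44)]
top isolator_axis [([0.5399, 0.1389, 0.0977], 0.59)]
top selector_ball [([0.4926, 0.0188, 0.1], 0.62)]
top selector_axis [([0.576, 0.0384, 0.1016], 0.66)]
top espresso_cup [([0.6051, 0.0995, 0.06], 0.93)]
top sugar_shaker [([0.7233, 0.1009, 0.0035], 0.59)]
{'time_s': 0.8, 'qpos': [-1.298, 0.3, 1.521, -0.0, 1.321, -0.067], 'joint_vel': [0.0, -0.001, 0.0, 0.001, -0.001, 0.001], 'tau': [0.0, -53.163, -35.289, 0.071, 0.021, -0.0], 'ee_pos': [0.183, -0.519, 0.17], 'eef_rot': [-3.142, 0.0, 0.34], 'force': [0.388, -0.305, 0.038], 'moment': [0.041, -0.047, -0.058], 'grip_force': 0.0, 'grip_width': 0.094}
```

View pics/top.png

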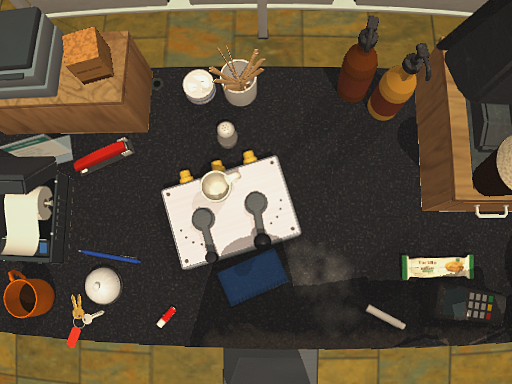

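View pics/scene.png

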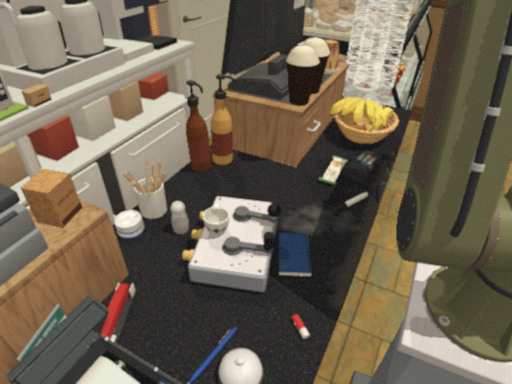

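The top view shows the isolator post at pixel (211,257) with its spindle at (203,217). The selector ball is at (263,240) with its spindle at (256,202), and the cup is at (217,185). The scene view agrees with this. Next I move above the isolator.

{"fn": "carry_out", "kwargs": {
  "commands": [
    [0.6,[30,-31.4,0],[0,0,0]],
    [0.6,[30,-31.4,0],[0,0,0]],
    [0.6,[30,-31.4,0],[0,0,0]],
    [0.6,[30,-31.4,0],[0,0,0]],
    [0.6,[30,-31.4,0],[0,0,0]],
    [0.6,[30,-31.4,0],[0,0,0]],
    [0.6,[30,-31.4,0],[0,0,0]],
    [0.6,[30,-31.4,0],[0,0,0]]
  ]
}}

```text
time_s: 1.8
ee_pos: [0.3263, -0.2004, 0.17]
eef_rot: [3.141, -0.0, 0.34]
force: [-0.1, -0.1, 0.5]
grip_width: 0.0374
grip_force: 0.0
```

{"fn": "carry_out", "kwargs": {
  "commands": [
    [0.6,[30,-31.4,0],[0,0,0]],
    [0.6,[30,-31.4,0],[0,0,0]],
    [0.6,[30,-31.4,0],[0,0,0]],
    [0.6,[30,-31.4,0],[0,0,0]],
    [0.6,[30,-31.4,0],[0,0,0]],
    [0.6,[30,-31.4,0],[0,0,0]],
    [0.6,[30,-31.4,0],[0,0,0]],
    [0.6,[30,-31.4,0],[0,0,0]]
  ]
}}

```text
time_s: 2.8
ee_pos: [0.4689, 0.1166, 0.1699]
eef_rot: [3.141, -0.0, 0.34]
force: [-0.1, 0.8, 0.3]
grip_width: 0.0376
grip_force: 0.0
```

{"fn": "carry_out", "kwargs": {
  "commands": [
    [0.6,[0,0,0],[0,0,-0.175]],
    [0.6,[0,0,0],[0,0,-0.175]],
    [0.6,[0,0,0],[0,0,-0.175]],
    [0.6,[0,0,0],[0,0,-0.175]],
    [0.6,[0,0,0],[0,0,-0.175]],
    [0.6,[0,0,0],[0,0,-0.175]],
    [0.6,[0,0,0],[0,0,-0.175]],
    [0.6,[0,0,0],[0,0,-0.175]],
    [0.6,[0,0,0],[0,0,-0.175]]
  ]
}}

```text
time_s: 3.92
ee_pos: [0.4684, 0.1151, 0.1698]
eef_rot: [3.141, 0.0, 1.921]
force: [0.1, -0.5, -0.0]
grip_width: 0.0375
grip_force: 0.0
```

{"fn": "carry_out", "kwargs": {
  "commands": [
    [0.6,[0,0,0],[0,0,-0.175]],
    [0.6,[0,0,0],[0,0,-0.175]],
    [0.6,[0,0,0],[0,0,-0.175]],
    [0.6,[0,0,0],[0,0,-0.175]],
    [0.6,[0,0,0],[0,0,-0.175]],
    [0.6,[0,0,0],[0,0,-0.175]],
    [0.6,[0,0,0],[0,0,-0.175]],
    [0.6,[0,0,0],[0,0,-0.175]],
    [0.6,[0,0,0],[0,0,-0.175]]
  ]
}}

```text
time_s: 5.05
ee_pos: [0.4684, 0.1151, 0.1698]
eef_rot: [3.142, 0.0, -2.788]
force: [-0.1, -0.9, -0.5]
grip_width: 0.0375
grip_force: 0.0
```

```bash
cat > m.py <<'E'
from station import ctrl
import numpy as np
from scipy.spatial.transform import Rotation as R
def intool(p):
    o=ctrl.get_obs(); return np.round(R.from_euler("xyz",o["eef_rot"]).inv().apply(np.array(p)-o["ee_pos"])*1000,1).tolist()
def look(cam,names):
    d=ctrl.camera(cam)
    for t in names:
        for x in ctrl.place_of(t,cam)[:1]: print(cam,t,np.round(x["at"],4).tolist(),round(x["score"],2),"tool mm",intool(x["at"]))
    return d["img"]
E
python3 - <<'E'
from m import *
import cv2
n=("isolator_post","isolator_axis","selector_ball","selector_axis")
cv2.imwrite("pics/w1.png",look("wrist",n)); look("top",n);look("scene",n)
o=ctrl.get_obs();print({k:np.round(o[k],3).tolist() for k in ("time_s","qpos","ee_pos","eef_rot","force","grip_width")})
E
```

```text
wrist isolator_post [0.4685, 0.1142, 0.0999] 0.64 tool mm [0.3, -0.9, 69.9]
wrist isolator_axis [0.543, 0.1397, 0.099] 0.79 tool mm [-78.5, -2.1, 70.8]
wrist selector_ball [0.4946, 0.0215, 0.0977] 0.95 tool mm [6.9, -97.0, 72.1]
wrist selector_axis [0.5739, 0.0353, 0.0987] 0.72 tool mm [-72.4, -110.8, 71.1]
top selector_ball [0.4919, 0.0251, 0.101] 0.75 tool mm [8.5, -92.7, 68.7]
top selector_axis [0.5773, 0.036, 0.1024] 0.75 tool mm [-75.5, -111.4, 67.3]
scene isolator_post [0.4662, 0.1157, 0.0969] 0.63 tool mm [1.9, 1.3, 72.8]
scene isolator_axis [0.5417, 0.1422, 0.0977] 0.85 tool mm [-78.1, 0.5, 72.1]
scene selector_ball [0.4983, 0.02, 0.1009] 0.93 tool mm [4.3, -99.6, 68.8]
scene selector_axis [0.5746, 0.0366, 0.1039] 0.76 tool mm [-73.1, -110.0, 65.9]
{'time_s': 5.8, 'qpos': [0.165, 0.149, 1.706, -0.0, 1.287, -1.754], 'ee_pos': [0.468, 0.115, 0.17], 'eef_rot': [-3.142, -0.0, -2.794], 'force': [-0.431, 0.609, 1.104], 'grip_width': 0.038}
```

View pics/w1.png

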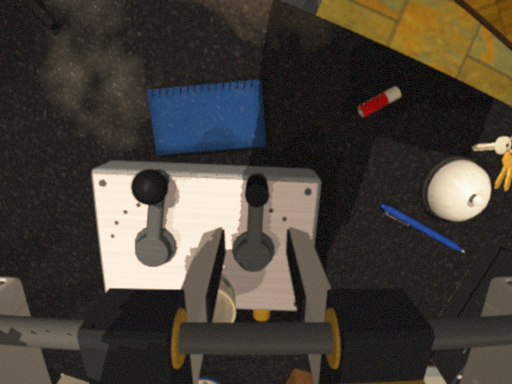

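The wrist view has the post at (257,190) centred under the tool. I descend around it and swing.

{"fn": "carry_out", "kwargs": {
  "commands": [
    [0.6,[0,0,20],[0,0,0]],
    [0.6,[0,0,20],[0,0,0]],
    [0.6,[0,0,20],[0,0,0]],
    [0.6,[0,0,15],[0,0,0]],
    [0.6,[0,0,8],[0,0,0]],
    [0.6,[0,0,0],[0,0,0]]
  ]
}}

```text
time_s: 6.55
ee_pos: [0.4684, 0.1151, 0.0866]
eef_rot: [3.142, -0.0, -2.793]
force: [-0.0, 0.3, -0.3]
grip_width: 0.038
grip_force: 0.0
```

{"fn": "carry_out", "kwargs": {
  "commands": [
    [0.6,[-0.1,4,0],[0,0,0.05]],
    [0.6,[-0.1,4,0],[0,0,0.05]],
    [0.6,[-0.1,4,0],[0,0,0.05]],
    [0.6,[-0.1,4,0],[0,0,0.05]],
    [0.6,[0,0,0],[0,0,0]]
  ]
}}

```text
time_s: 7.18
ee_pos: [0.4648, 0.1308, 0.0874]
eef_rot: [3.141, 0.001, -2.993]
force: [-0.7, -1.0, 0.5]
grip_width: 0.0376
grip_force: 0.0
```

{"fn": "carry_out", "kwargs": {
  "commands": [
    [0.6,[-0.1,4,0],[0,0,0.05]],
    [0.6,[-0.1,4,0],[0,0,0.05]],
    [0.6,[-0.1,4,0],[0,0,0.05]],
    [0.6,[-0.1,4,0],[0,0,0.05]],
    [0.6,[-0.1,4,0],[0,0,0.05]],
    [0.6,[-0.1,4,0],[0,0,0.05]]
  ]
}}

```text
time_s: 7.92
ee_pos: [0.4648, 0.1546, 0.0872]
eef_rot: [3.141, 0.001, 2.989]
force: [-0.1, -0.3, 0.7]
grip_width: 0.0379
grip_force: 0.0
```

```bash
python3 - <<'E'
from m import *
n=("isolator_post","isolator_axis")
look("wrist",n); look("top",n);look("scene",n)
o=ctrl.get_obs();print({k:np.round(o[k],3).tolist() for k in ("ee_pos","eef_rot","force")}, intool([.5415,.1402,.1]))
E
```

```text
wrist isolator_post [0.47, 0.1145, 0.1023] 0.6 tool mm [-11.2, -38.9, -15.2]
wrist isolator_axis [0.5437, 0.1387, 0.1004] 0.61 tool mm [-80.5, -3.8, -13.3]
top isolator_axis [0.5431, 0.1407, 0.0963] 0.85 tool mm [-79.7, -1.7, -9.4]
scene isolator_post [0.4665, 0.113, 0.0991] 0.98 tool mm [-8.1, -40.6, -12.3]
scene isolator_axis [0.5413, 0.1444, 0.099] 0.88 tool mm [-77.4, 1.7, -12.2]
{'ee_pos': [0.465, 0.154, 0.087], 'eef_rot': [3.142, 0.0, 2.99], 'force': [-0.427, -0.595, 0.137]} [-78.2, -2.5, -13.2]
```

```bash
python3 - <<'E'
from m import *
import cv2
a=ctrl.camera("wrist")["img"];b=ctrl.camera("scene")["img"][150:330,140:400]
cv2.imwrite("pics/w2.png",np.hstack([cv2.resize(a,(400,300)),cv2.resize(b,(400,300))]))
E
```

```text
(no output)
```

View pics/w2.png

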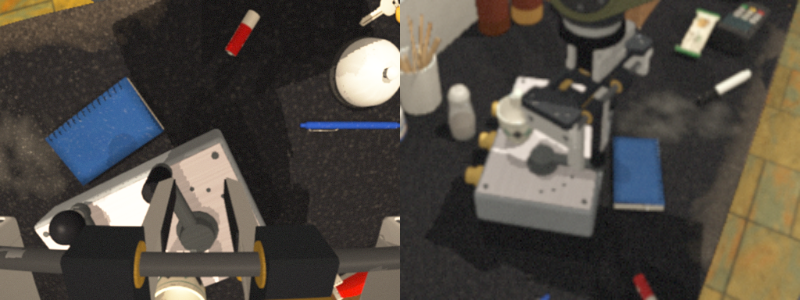

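```bash
python3 - <<'E'
from m import *
import cv2
o=ctrl.get_obs();Rm=R.from_euler("xyz",o["eef_rot"])
ims=[]
for c,(r0,r1,c0,c1) in (("scene",(180,280,200,300)),("wrist",(180,384,100,370))):
    d=ctrl.camera(c); im=d["img"].copy()
    def pr(p):
        q=cv2.Rodrigues(np.array(d["rvec"],float))[0]@np.array(p)+np.ravel(d["tvec"]); s=q[:2]/q[2]; s=s*(1+d["k1"]*(s@s)); K=np.array(d["camera_matrix"]); return (K[:2,:2]@s+K[:2,2])
    k=4 if c=="scene" else 2
    im=cv2.resize(im[r0:r1,c0:c1],None,fx=k,fy=k,interpolation=cv2.INTER_CUBIC)
    T=lambda v:o["ee_pos"]+Rm.apply(np.array(v)/1000)
    for p,col in ((T([0,0,0]),(0,0,255)),(T([0,19,0]),(0,255,0)),(T([0,-19,0]),(255,0,0)),([.4675,.1145,.117],(0,255,255)),([.4675,.1145,.078],(255,0,255))):
        u=(pr(p)-[c0,r0])*k; cv2.circle(im,tuple(int(x) for x in u),3,col,-1)
    ims.append(cv2.resize(im,(400,400)))
cv2.imwrite("pics/z.png",np.hstack(ims))
E
```

```text
(no output)
```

View pics/z.png

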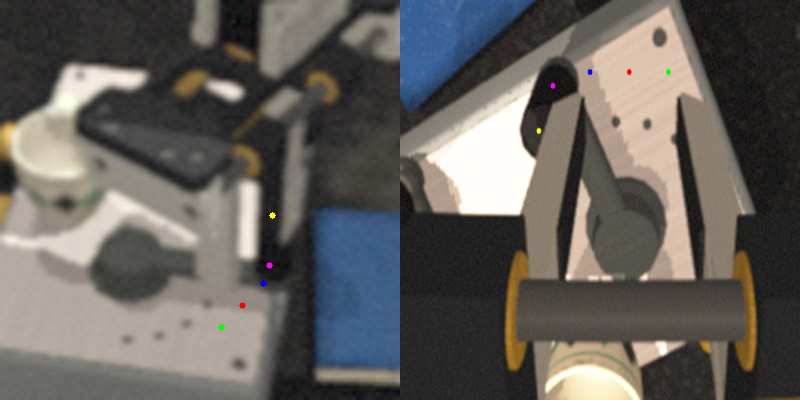

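```bash
python3 - <<'E'
from m import *
import cv2
print("gd",ctrl.grip_depth)
def ray(c,uv):
    d=ctrl.camera(c);K=np.array(d["camera_matrix"],float)
    s=cv2.undistortPoints(np.array([[uv]],float),K,np.array([d["k1"],0,0,0.]))[0,0]
    Rc=cv2.Rodrigues(np.array(d["rvec"],float))[0]; v=Rc.T@np.r_[s,1]; return -Rc.T@np.ravel(d["tvec"]), v/np.linalg.norm(v)
def tri(a,b):
    A=0;B=0
    for o,v in (a,b):
        M=np.eye(3)-np.outer(v,v);A=A+M;B=B+M@o
    p=np.linalg.solve(A,B);return p,[np.linalg.norm((np.eye(3)-np.outer(v,v))@(p-o)) for o,v in (a,b)]
w=ray("wrist",(291,229.5));print("cam in tool",intool(w[0]))
p,e=tri(w,ray("scene",(253.8,250.5)));print(p,e,intool(p))
p,e=tri(ray("wrist",(217,229.5)),ray("scene",(272.5,240)));print(p,e,intool(p))
E
```

```text
gd -0.0188
cam in tool [82.3, 0.2, -215.0]
[0.4665066  0.17705576 0.1223271 ] [np.float64(0.003603995010413629), np.float64(0.003603995010413474)] [1.4, 22.6, -35.6]
[0.45139297 0.13352728 0.12565241] [np.float64(0.002772125359443959), np.float64(0.002772125359443995)] [9.8, -22.8, -38.9]
```

The fingertips really sit about 36 mm behind the TCP at this opening, so they passed above the post. That explains the zero force with the lever unmoved. I go back up and return, then lower further.

{"fn": "carry_out", "kwargs": {
  "commands": [
    [0.6,[0,0,-10],[0,0,0]],
    [0.6,[0.2,-8,-5],[0,0,-0.1]],
    [0.6,[0.2,-8,0],[0,0,-0.1]],
    [0.6,[0.2,-8,0],[0,0,-0.1]],
    [0.6,[0.2,-8,0],[0,0,-0.1]],
    [0.6,[0.2,-8,0],[0,0,-0.1]],
    [0.6,[0,0,0],[0,0,0]]
  ]
}}

```text
time_s: 9.65
ee_pos: [0.4657, 0.1147, 0.1024]
eef_rot: [-3.142, 0.001, -2.795]
force: [-0.4, 0.1, -0.4]
grip_width: 0.0378
grip_force: 0.0
```

```bash
python3 - <<'E'
from m import *
import cv2
cv2.imwrite("pics/w3.png",look("wrist",("isolator_post","isolator_axis")))
look("scene",("isolator_post","isolator_axis"))
print(ctrl.get_obs()["ee_pos"])
E
```

```text
wrist isolator_post [0.4687, 0.1132, 0.1003] 0.83 tool mm [-2.3, -2.8, 1.8]
wrist isolator_axis [0.5427, 0.1395, 0.1019] 0.74 tool mm [-80.9, -3.3, 0.2]
scene isolator_post [0.4672, 0.1154, 0.1004] 0.96 tool mm [-1.7, -0.4, 1.5]
scene isolator_axis [0.5419, 0.1427, 0.1011] 0.75 tool mm [-81.3, -0.1, 0.7]
[0.46541584 0.11514959 0.10182805]
```

View pics/w3.png

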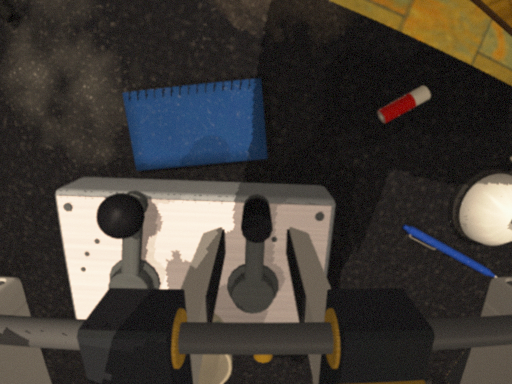

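The wrist view shows the post at (256,218), centred between the fingers and still below the tips (row 232). I lower with a force check.

{"fn": "carry_out", "kwargs": {
  "commands": [
    [0.6,[-2,-1,7],[0,0,0]],
    [0.6,[0,0,7],[0,0,0]],
    [0.6,[0,0,7],[0,0,0]],
    [0.6,[0,0,7],[0,0,0]],
    [0.6,[0,0,7],[0,0,0]],
    [0.6,[0,0,0],[0,0,0]]
  ]
}}

```text
time_s: 10.7
ee_pos: [0.4674, 0.1146, 0.0662]
eef_rot: [3.141, -0.001, -2.793]
force: [-0.2, 0.5, -0.1]
grip_width: 0.0374
grip_force: 0.0
```

{"fn": "carry_out", "kwargs": {
  "commands": [
    [0.6,[0,0,5],[0,0,0]],
    [0.6,[0,0,5],[0,0,0]],
    [0.6,[0,0,3],[0,0,0]],
    [0.6,[0,0,0],[0,0,0]]
  ]
}}

```text
time_s: 11.2
ee_pos: [0.4675, 0.1146, 0.0535]
eef_rot: [3.142, -0.0, -2.793]
force: [0.7, -0.1, 0.2]
grip_width: 0.0379
grip_force: 0.0
```

```bash
python3 - <<'E'
from m import *
import cv2
a=look("wrist",("isolator_post","isolator_axis"))[150:384,120:390]
b=look("scene",("isolator_post","isolator_axis"))[180:280,200:300]
cv2.imwrite("pics/z2.png",np.hstack([cv2.resize(b,(400,400),interpolation=2),cv2.resize(a,(400,400))]))
E
```

```text
wrist isolator_post [0.4699, 0.1147, 0.0983] 0.91 tool mm [-2.0, -0.7, -44.5]
scene isolator_post [0.4664, 0.116, 0.1] 0.93 tool mm [0.8, 1.7, -46.1]
scene isolator_axis [0.5392, 0.1399, 0.0992] 0.78 tool mm [-75.8, -0.7, -45.3]
```

View pics/z2.png

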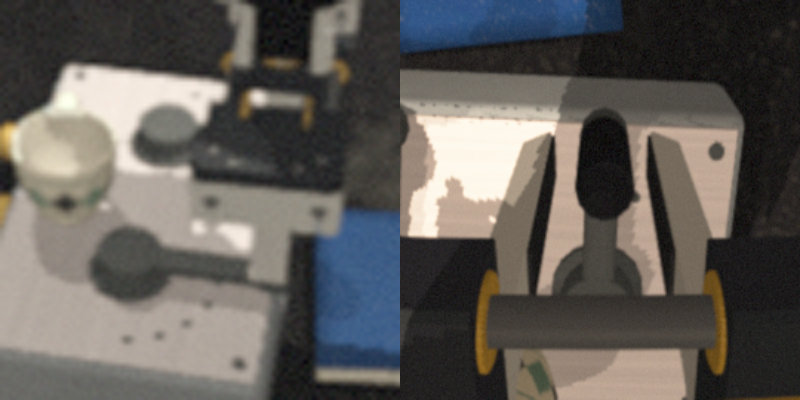

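The post now sits between the fingers, with the tips beside it. I swing it.

{"fn": "carry_out", "kwargs": {
  "commands": [
    [0.6,[-0.1,4,0],[0,0,0.05]],
    [0.6,[-0.1,4,0],[0,0,0.05]],
    [0.6,[-0.1,4,0],[0,0,0.05]],
    [0.6,[-0.1,4,0],[0,0,0.05]],
    [0.6,[-0.1,4,0],[0,0,0.05]]
  ]
}}

```text
time_s: 12.12
ee_pos: [0.4637, 0.1337, 0.0539]
eef_rot: [-3.141, 0.001, -3.045]
force: [2.8, -4.7, -2.6]
grip_width: 0.0377
grip_force: 2.4
```

{"fn": "carry_out", "kwargs": {
  "commands": [
    [0.6,[-0.1,4,0],[0,0,0.05]],
    [0.6,[-0.1,4,0],[0,0,0.05]],
    [0.6,[-0.1,4,0],[0,0,0.05]],
    [0.6,[-0.1,4,0],[0,0,0.05]],
    [0.6,[-0.1,4,0],[0,0,0.05]]
  ]
}}

```text
time_s: 12.75
ee_pos: [0.4643, 0.1536, 0.0539]
eef_rot: [-3.141, 0.001, 2.988]
force: [3.0, -5.9, 0.2]
grip_width: 0.0375
grip_force: 2.3
```

```bash
python3 - <<'E'
from m import *
look("wrist",("isolator_post","isolator_axis"));look("scene",("isolator_post","isolator_axis"));look("top",("isolator_post","isolator_axis"))
o=ctrl.get_obs();print(R.from_euler("xyz",o["eef_rot"]).inv().apply(o["force"]),intool([.5415,.1402,.05]))
E
```

```text
wrist isolator_post [0.4657, 0.1448, 0.0996] 0.74 tool mm [-3.0, -8.8, -45.7]
scene isolator_post [0.464, 0.1476, 0.098] 0.65 tool mm [-1.2, -6.3, -44.2]
scene isolator_axis [0.5419, 0.1447, 0.0996] 0.69 tool mm [-78.7, 2.5, -45.8]
top isolator_axis [0.5423, 0.1393, 0.0997] 0.76 tool mm [-79.8, -2.7, -45.9]
[-0.62943302 -0.76280854 -0.96738661] [-78.9, -2.0, 3.8]
```

{"fn": "carry_out", "kwargs": {
  "commands": [
    [0.6,[-0.1,4,0],[0,0,0.05]],
    [0.6,[-0.1,4,0],[0,0,0.05]],
    [0.6,[-0.1,4,0],[0,0,0.05]],
    [0.6,[-0.1,4,0],[0,0,0.05]],
    [0.6,[-0.1,4,0],[0,0,0.05]],
    [0.6,[-0.1,3.2,0],[0,0,0.04]],
    [0.6,[0,2,0],[0,0,0.025]]
  ]
}}

```text
time_s: 14.08
ee_pos: [0.4715, 0.1776, 0.0538]
eef_rot: [-3.141, 0.0, 2.674]
force: [1.0, -5.9, 1.6]
grip_width: 0.0379
grip_force: 2.2
```

```bash
python3 - <<'E'
from m import *
for c in("wrist","scene","top"):look(c,("isolator_post","isolator_axis"))
o=ctrl.get_obs();print(R.from_euler("xyz",o["eef_rot"]).inv().apply(o["force"]),intool([.542,.1405,.05]))
E
```

```text
wrist isolator_post [0.4694, 0.1691, 0.1008] 0.96 tool mm [-2.0, -8.7, -47.1]
scene isolator_post [0.4673, 0.1701, 0.1007] 0.75 tool mm [0.2, -8.7, -47.0]
scene isolator_axis [0.5404, 0.1404, 0.1001] 0.56 tool mm [-78.5, -2.4, -46.4]
top isolator_post [0.7235, 0.1008, 0.0019] 0.47 tool mm [-259.8, 44.6, 51.9]
top isolator_axis [0.5433, 0.1371, 0.0998] 0.85 tool mm [-82.5, -4.0, -46.1]
[-1.71457772 -3.92502248 -1.10602217] [-79.8, -1.6, 3.7]
```

{"fn": "carry_out", "kwargs": {
  "commands": [
    [0.6,[0,1.6,0],[0,0,0.02]],
    [0.6,[0,1.6,0],[0,0,0.02]],
    [0.6,[0,1.6,0],[0,0,0.02]]
  ]
}}

```text
time_s: 14.9
ee_pos: [0.4737, 0.182, 0.0537]
eef_rot: [-3.141, 0.0, 2.614]
force: [0.8, -5.3, 0.8]
grip_width: 0.0377
grip_force: 2.2
```

{"fn": "carry_out", "kwargs": {
  "commands": [
    [0.6,[0,1.6,0],[0,0,0.02]],
    [0.6,[0,1.6,0],[0,0,0.02]]
  ]
}}

```text
time_s: 15.15
ee_pos: [0.4753, 0.1848, 0.0537]
eef_rot: [-3.141, 0.0, 2.574]
force: [0.5, -4.9, 1.1]
grip_width: 0.0382
grip_force: 2.2
```

{"fn": "carry_out", "kwargs": {
  "commands": [
    [0.6,[0,1.6,0],[0,0,0.02]],
    [0.6,[0,1.6,0],[0,0,0.02]]
  ]
}}

```text
time_s: 15.4
ee_pos: [0.477, 0.1875, 0.0537]
eef_rot: [-3.141, 0.0, 2.534]
force: [0.0, -5.9, 0.7]
grip_width: 0.0377
grip_force: 2.2
```

{"fn": "carry_out", "kwargs": {
  "commands": [
    [0.6,[0,1.6,0],[0,0,0.02]],
    [0.6,[0,1.6,0],[0,0,0.02]]
  ]
}}

```text
time_s: 15.65
ee_pos: [0.4788, 0.1901, 0.0537]
eef_rot: [-3.141, -0.0, 2.494]
force: [-0.5, -4.9, 1.7]
grip_width: 0.0374
grip_force: 2.2
```

{"fn": "carry_out", "kwargs": {
  "commands": [
    [0.6,[0,1.6,0],[0,0,0.02]],
    [0.6,[0,1.6,0],[0,0,0.02]]
  ]
}}

```text
time_s: 15.9
ee_pos: [0.4807, 0.1926, 0.0537]
eef_rot: [-3.141, -0.0, 2.454]
force: [0.6, -5.0, 1.5]
grip_width: 0.0374
grip_force: 2.2
```

{"fn": "carry_out", "kwargs": {
  "commands": [
    [0.6,[0,1.6,0],[0,0,0.02]],
    [0.6,[0,1.6,0],[0,0,0.02]]
  ]
}}

```text
time_s: 16.15
ee_pos: [0.4827, 0.195, 0.0536]
eef_rot: [-3.141, -0.0, 2.414]
force: [-0.6, -5.2, 1.2]
grip_width: 0.038
grip_force: 2.2
```

{"fn": "carry_out", "kwargs": {
  "commands": [
    [0.6,[0,1.6,0],[0,0,0.02]],
    [0.6,[0,1.6,0],[0,0,0.02]]
  ]
}}

```text
time_s: 16.4
ee_pos: [0.4848, 0.1974, 0.0536]
eef_rot: [-3.141, -0.0, 2.374]
force: [-0.7, -5.3, 0.6]
grip_width: 0.0374
grip_force: 2.2
```

{"fn": "carry_out", "kwargs": {
  "commands": [
    [0.6,[0,1.6,0],[0,0,0.02]],
    [0.6,[0,1.6,0],[0,0,0.02]]
  ]
}}

```text
time_s: 16.65
ee_pos: [0.487, 0.1996, 0.0536]
eef_rot: [-3.141, -0.0, 2.334]
force: [-2.0, -5.1, 1.4]
grip_width: 0.0376
grip_force: 2.2
```

{"fn": "carry_out", "kwargs": {
  "commands": [
    [0.6,[0,1.6,0],[0,0,0.02]],
    [0.6,[0,1.6,0],[0,0,0.02]]
  ]
}}

```text
time_s: 16.9
ee_pos: [0.4893, 0.2018, 0.0536]
eef_rot: [-3.141, -0.0, 2.294]
force: [-1.6, -5.1, 0.8]
grip_width: 0.0377
grip_force: 2.2
```

{"fn": "carry_out", "kwargs": {
  "commands": [
    [0.6,[0,1.6,0],[0,0,0.02]],
    [0.6,[0,1.6,0],[0,0,0.02]]
  ]
}}

```text
time_s: 17.15
ee_pos: [0.4917, 0.204, 0.0536]
eef_rot: [-3.14, -0.0, 2.254]
force: [-1.7, -5.6, 0.8]
grip_width: 0.0375
grip_force: 2.2
```

{"fn": "carry_out", "kwargs": {
  "commands": [
    [0.6,[0,1.6,0],[0,0,0.02]],
    [0.6,[0,1.6,0],[0,0,0.02]]
  ]
}}

```text
time_s: 17.4
ee_pos: [0.4942, 0.206, 0.0536]
eef_rot: [-3.14, -0.0, 2.214]
force: [-1.2, -6.1, 2.1]
grip_width: 0.0375
grip_force: 2.2
```

{"fn": "carry_out", "kwargs": {
  "commands": [
    [0.6,[0,1.6,0],[0,0,0.02]],
    [0.6,[0,1.6,0],[0,0,0.02]]
  ]
}}

```text
time_s: 17.65
ee_pos: [0.4967, 0.2079, 0.0535]
eef_rot: [-3.14, -0.0, 2.174]
force: [-2.3, -4.9, 1.0]
grip_width: 0.0379
grip_force: 2.2
```

{"fn": "carry_out", "kwargs": {
  "commands": [
    [0.6,[0,1.6,0],[0,0,0.02]],
    [0.6,[0,1.6,0],[0,0,0.02]]
  ]
}}

```text
time_s: 17.9
ee_pos: [0.4993, 0.2096, 0.0535]
eef_rot: [-3.14, -0.0, 2.134]
force: [-2.2, -4.3, 0.3]
grip_width: 0.0374
grip_force: 2.2
```

{"fn": "carry_out", "kwargs": {
  "commands": [
    [0.6,[0,1.6,0],[0,0,0.02]],
    [0.6,[0,1.6,0],[0,0,0.02]]
  ]
}}

```text
time_s: 18.15
ee_pos: [0.502, 0.2114, 0.0535]
eef_rot: [-3.14, -0.0, 2.094]
force: [-2.5, -4.9, 1.5]
grip_width: 0.0377
grip_force: 2.2
```

{"fn": "carry_out", "kwargs": {
  "commands": [
    [0.6,[0,1.6,0],[0,0,0.02]],
    [0.6,[0,1.6,0],[0,0,0.02]]
  ]
}}

```text
time_s: 18.4
ee_pos: [0.5048, 0.2129, 0.0535]
eef_rot: [-3.14, -0.0, 2.054]
force: [-1.9, -4.6, 2.1]
grip_width: 0.0374
grip_force: 2.2
```

{"fn": "carry_out", "kwargs": {
  "commands": [
    [0.6,[0,1.6,0],[0,0,0.02]],
    [0.6,[0,1.6,0],[0,0,0.02]]
  ]
}}

```text
time_s: 18.65
ee_pos: [0.5073, 0.214, 0.0534]
eef_rot: [-3.139, 0.0, 2.014]
force: [-5.3, -7.7, 3.5]
grip_width: 0.0379
grip_force: 4.4
```

{"fn": "carry_out", "kwargs": {
  "commands": [
    [0.6,[0,0.8,0],[0,0,0.01]]
  ]
}}

```text
time_s: 18.77
ee_pos: [0.5078, 0.2143, 0.0534]
eef_rot: [-3.138, 0.0, 2.004]
force: [-7.0, -8.9, 4.7]
grip_width: 0.0375
grip_force: 4.9
```

{"fn": "carry_out", "kwargs": {
  "commands": [
    [0.6,[0,0.3,0],[0,0,0]]
  ]
}}

```text
time_s: 18.9
ee_pos: [0.5079, 0.2144, 0.0534]
eef_rot: [-3.138, 0.0, 2.005]
force: [-7.5, -8.3, 5.1]
grip_width: 0.0375
grip_force: 5.2
```

The isolator is home, about 6 N above the turning load. I release it and go to the selector.

{"fn": "carry_out", "kwargs": {
  "commands": [
    [0.6,[0,-3.5,0],[0,0,0]],
    [0.6,[0,-4,0],[0,0,0]],
    [0.6,[0,0,-20],[0,0,0]],
    [0.6,[0,0,-40],[0,0,0]],
    [0.6,[0,0,-40],[0,0,0]],
    [0.45,[0,0,-17],[0,0,0.165]],
    [0.45,[0,0,0],[0,0,0.165]],
    [0.45,[0,0,0],[0,0,0.165]],
    [0.45,[0,0,0],[0,0,0.165]],
    [0.45,[0,0,0],[0,0,0.165]]
  ]
}}

```text
time_s: 20.15
ee_pos: [0.5022, 0.2121, 0.1708]
eef_rot: [-3.142, -0.001, 1.175]
force: [0.6, 0.3, 0.2]
grip_width: 0.0519
grip_force: 0.0
```

{"fn": "carry_out", "kwargs": {
  "commands": [
    [0.45,[0,0,0],[0,0,0.165]],
    [0.45,[0,0,0],[0,0,0.165]],
    [0.45,[0,0,0],[0,0,0.165]],
    [0.45,[0,0,0],[0,0,0.165]],
    [0.45,[0,0,0],[0,0,0.165]],
    [0.45,[0,0,0],[0,0,0.165]],
    [0.45,[-14,60,0],[0,0,0]],
    [0.45,[-14,60,0],[0,0,0]],
    [0.45,[-13,60,0],[0,0,0]],
    [0.45,[0,5,0],[0,0,0]]
  ]
}}

```text
time_s: 21.4
ee_pos: [0.4968, 0.0197, 0.1709]
eef_rot: [3.142, -0.001, 0.186]
force: [0.9, -0.5, 0.1]
grip_width: 0.0519
grip_force: 0.0
```

```bash
python3 - <<'E'
from m import *
import cv2
n=("selector_ball","selector_axis","isolator_post","espresso_cup","sugar_shaker")
for c in("wrist","scene","top"):
  a=look(c,n)
  if c=="wrist": cv2.imwrite("pics/w4.png",a)
o=ctrl.get_obs();print(o["time_s"],o["ee_pos"],o["eef_rot"],o["grip_width"],o["qpos"])
E
```

```text
wrist selector_ball [0.4989, 0.0197, 0.0999] 0.93 tool mm [1.3, 2.9, 70.9]
wrist selector_axis [0.5725, 0.0316, 0.0996] 0.69 tool mm [75.7, 5.9, 71.2]
wrist isolator_post [0.5046, 0.2041, 0.1002] 0.67 tool mm [41.7, -175.8, 70.6]
wrist espresso_cup [0.6035, 0.0994, 0.062] 0.8 tool mm [119.0, -54.0, 108.7]
scene selector_ball [0.501, 0.0218, 0.1014] 0.73 tool mm [3.7, 2.4, 69.3]
scene selector_axis [0.4978, 0.0216, 0.1049] 0.69 tool mm [0.5, 1.8, 65.8]
scene isolator_post [0.5028, 0.2086, 0.0966] 0.64 tool mm [40.9, -181.0, 74.1]
scene espresso_cup [0.6079, 0.1002, 0.0616] 0.73 tool mm [123.6, -54.8, 109.1]
scene sugar_shaker [0.7229, 0.1017, -0.0006] 0.79 tool mm [236.7, -34.7, 171.3]
top isolator_post [0.5049, 0.2104, 0.1037] 0.89 tool mm [43.2, -183.0, 67.1]
top espresso_cup [0.6069, 0.1002, 0.0576] 0.94 tool mm [122.6, -55.6, 113.2]
top sugar_shaker [0.7246, 0.0994, 0.0013] 0.75 tool mm [238.0, -32.6, 169.4]
22.3 [0.49697354 0.02250655 0.17073678] [-3.14155765e+00  5.76153354e-06  1.89759780e-01] 0.0517262463667188 [-2.84009291e-02  1.81887462e-01  1.66498203e+00  3.42183880e-05
  1.29473636e+00  1.35262629e+00]
```

View pics/w4.png

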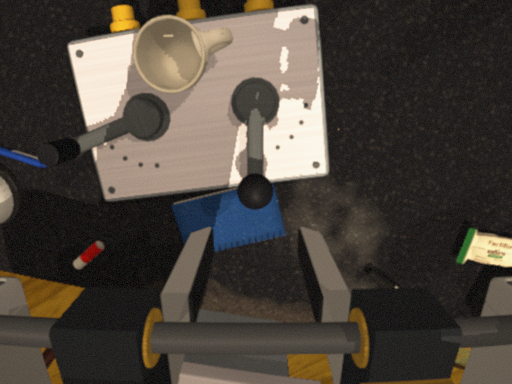

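The wrist view shows the ball at (256,190), centred between the open fingers. The isolator is out at (60,150), and the cup is untouched at (170,52). I descend.

{"fn": "carry_out", "kwargs": {
  "commands": [
    [0.45,[1.5,1,30],[0,0,0]],
    [0.45,[0,0,30],[0,0,0]],
    [0.45,[0,0,12],[0,0,0]],
    [0.45,[0,0,10],[0,0,0]],
    [0.45,[0,0,10],[0,0,0]],
    [0.45,[0,0,10],[0,0,0]],
    [0.45,[0,0,8],[0,0,0]],
    [0.45,[0,0,8],[0,0,0]],
    [0.45,[0,0,0],[0,0,0]]
  ]
}}

```text
time_s: 23.42
ee_pos: [0.4984, 0.0218, 0.0522]
eef_rot: [-3.141, 0.001, 0.19]
force: [-0.9, 0.1, 0.0]
grip_width: 0.0517
grip_force: 0.0
```

{"fn": "carry_out", "kwargs": {
  "commands": [
    [0.45,[0.1,4,0],[0,0,-0.05]],
    [0.45,[0.1,4,0],[0,0,-0.05]],
    [0.45,[0,2.4,0],[0,0,-0.03]],
    [0.45,[0,2.4,0],[0,0,-0.03]]
  ]
}}

```text
time_s: 23.92
ee_pos: [0.5022, 0.0098, 0.053]
eef_rot: [-3.141, -0.001, 0.351]
force: [0.1, 5.1, 1.9]
grip_width: 0.0518
grip_force: 2.3
```

{"fn": "carry_out", "kwargs": {
  "commands": [
    [0.45,[0,2.4,0],[0,0,-0.03]],
    [0.45,[0,2.4,0],[0,0,-0.03]],
    [0.45,[0,1.6,0],[0,0,-0.02]]
  ]
}}

```text
time_s: 24.3
ee_pos: [0.5045, 0.0037, 0.0529]
eef_rot: [-3.141, -0.0, 0.431]
force: [-0.4, 4.9, 2.7]
grip_width: 0.0518
grip_force: 2.3
```

{"fn": "carry_out", "kwargs": {
  "commands": [
    [0.45,[0,1.6,0],[0,0,-0.02]],
    [0.45,[0,1.6,0],[0,0,-0.02]]
  ]
}}

```text
time_s: 24.55
ee_pos: [0.5058, 0.0006, 0.0529]
eef_rot: [-3.142, -0.0, 0.471]
force: [-1.3, 4.9, 3.2]
grip_width: 0.0519
grip_force: 2.4
```

{"fn": "carry_out", "kwargs": {
  "commands": [
    [0.45,[0,1.6,0],[0,0,-0.02]],
    [0.45,[0,1.6,0],[0,0,-0.02]]
  ]
}}

```text
time_s: 24.8
ee_pos: [0.5071, -0.0023, 0.0527]
eef_rot: [-3.141, 0.0, 0.511]
force: [-1.4, 5.3, 4.4]
grip_width: 0.0518
grip_force: 2.4
```

{"fn": "carry_out", "kwargs": {
  "commands": [
    [0.45,[0,1.6,0],[0,0,-0.02]],
    [0.45,[0,1.6,0],[0,0,-0.02]]
  ]
}}

```text
time_s: 25.05
ee_pos: [0.5087, -0.0051, 0.0527]
eef_rot: [-3.141, 0.0, 0.551]
force: [-1.5, 5.1, 2.9]
grip_width: 0.0517
grip_force: 2.5
```

{"fn": "carry_out", "kwargs": {
  "commands": [
    [0.45,[0,1.6,0],[0,0,-0.02]],
    [0.45,[0,1.6,0],[0,0,-0.02]]
  ]
}}

```text
time_s: 25.3
ee_pos: [0.5103, -0.0078, 0.0527]
eef_rot: [-3.141, 0.0, 0.591]
force: [-1.7, 4.9, 3.8]
grip_width: 0.0517
grip_force: 2.5
```

```bash
python3 - <<'E'
from m import *
for c in("wrist","scene","top"): look(c,("selector_ball","selector_axis"))
E
```

```text
wrist selector_ball [0.5059, 0.0004, 0.1016] 0.77 tool mm [1.0, -9.4, -49.0]
wrist selector_axis [0.5734, 0.0354, 0.1016] 0.61 tool mm [76.6, -0.9, -49.1]
scene selector_ball [0.5049, 0.0, 0.1017] 0.71 tool mm [-0.1, -9.6, -49.1]
scene selector_axis [0.6075, 0.1024, 0.062] 0.72 tool mm [142.1, -37.7, -9.4]
top selector_ball [0.7236, 0.1022, 0.0026] 0.48 tool mm [238.5, 27.1, 49.9]
```

{"fn": "carry_out", "kwargs": {
  "commands": [
    [0.45,[0,1.6,0],[0,0,-0.02]],
    [0.45,[0,1.6,0],[0,0,-0.02]]
  ]
}}

```text
time_s: 26.0
ee_pos: [0.512, -0.0102, 0.0526]
eef_rot: [-3.141, 0.0, 0.631]
force: [-2.9, 3.9, 0.9]
grip_width: 0.0518
grip_force: 2.6
```

{"fn": "carry_out", "kwargs": {
  "commands": [
    [0.45,[0,1.6,0],[0,0,-0.02]],
    [0.45,[0,1.6,0],[0,0,-0.02]]
  ]
}}

```text
time_s: 26.25
ee_pos: [0.5139, -0.0128, 0.0526]
eef_rot: [-3.141, 0.0, 0.671]
force: [-3.5, 4.2, 2.1]
grip_width: 0.0518
grip_force: 2.7
```

It is free past the lock, so I swing on.

{"fn": "carry_out", "kwargs": {
  "commands": [
    [0.45,[0.1,4,0],[0,0,-0.05]],
    [0.45,[0.1,4,0],[0,0,-0.05]],
    [0.45,[0.1,4,0],[0,0,-0.05]],
    [0.45,[0.1,4,0],[0,0,-0.05]],
    [0.45,[0.1,4,0],[0,0,-0.05]],
    [0.45,[0.1,4,0],[0,0,-0.05]],
    [0.45,[0.1,4,0],[0,0,-0.05]]
  ]
}}

```text
time_s: 27.12
ee_pos: [0.5344, -0.0316, 0.0525]
eef_rot: [-3.14, 0.001, 1.022]
force: [-7.5, 1.3, 3.1]
grip_width: 0.0515
grip_force: 3.0
```

{"fn": "carry_out", "kwargs": {
  "commands": [
    [0.45,[0.1,4,0],[0,0,-0.05]],
    [0.45,[0.1,4,0],[0,0,-0.05]],
    [0.45,[0.1,4,0],[0,0,-0.05]],
    [0.45,[0.1,4,0],[0,0,-0.05]],
    [0.45,[0.1,4,0],[0,0,-0.05]],
    [0.45,[0.1,4,0],[0,0,-0.05]],
    [0.45,[0.1,4,0],[0,0,-0.05]],
    [0.45,[0.1,4,0],[0,0,-0.05]]
  ]
}}

```text
time_s: 28.12
ee_pos: [0.5643, -0.043, 0.0525]
eef_rot: [-3.14, 0.001, 1.422]
force: [-6.6, -2.5, 3.7]
grip_width: 0.0519
grip_force: 3.1
```

```bash
python3 - <<'E'
from m import *
for c in("wrist","scene","top"): look(c,("selector_ball","selector_axis"))
E
```

```text
wrist selector_ball [0.554, -0.0422, 0.0973] 0.58 tool mm [-0.8, -10.7, -44.7]
wrist selector_axis [0.574, 0.0313, 0.0989] 0.89 tool mm [74.8, -1.9, -46.4]
scene selector_ball [0.5558, -0.0407, 0.1009] 0.8 tool mm [0.7, -9.1, -48.3]
top selector_axis [0.5735, 0.0365, 0.1042] 0.68 tool mm [79.4, -3.2, -51.6]
```

{"fn": "carry_out", "kwargs": {
  "commands": [
    [0.45,[0.1,4,0],[0,0,-0.05]],
    [0.45,[0.1,4,0],[0,0,-0.05]],
    [0.45,[0,2.4,0],[0,0,-0.03]],
    [0.45,[0,1.6,0],[0,0,-0.02]]
  ]
}}

```text
time_s: 29.08
ee_pos: [0.5764, -0.0433, 0.0525]
eef_rot: [-3.14, -0.0, 1.571]
force: [-5.8, -2.0, 1.4]
grip_width: 0.052
grip_force: 2.9
```

{"fn": "carry_out", "kwargs": {
  "commands": [
    [0.45,[0,1.6,0],[0,0,-0.02]],
    [0.45,[0,1.6,0],[0,0,-0.02]]
  ]
}}

```text
time_s: 29.32
ee_pos: [0.5796, -0.0433, 0.0525]
eef_rot: [-3.14, -0.0, 1.611]
force: [-5.2, -2.1, 0.9]
grip_width: 0.0517
grip_force: 2.8
```

{"fn": "carry_out", "kwargs": {
  "commands": [
    [0.45,[0,1.6,0],[0,0,-0.02]],
    [0.45,[0,1.6,0],[0,0,-0.02]]
  ]
}}

```text
time_s: 29.58
ee_pos: [0.5828, -0.0431, 0.0525]
eef_rot: [-3.14, -0.0, 1.65]
force: [-5.5, -0.9, 1.2]
grip_width: 0.0518
grip_force: 2.8
```

{"fn": "carry_out", "kwargs": {
  "commands": [
    [0.45,[0,1.2,0],[0,0,-0.015]],
    [0.45,[0,1.2,0],[0,0,-0.015]]
  ]
}}

```text
time_s: 29.82
ee_pos: [0.5851, -0.0429, 0.0525]
eef_rot: [-3.14, -0.0, 1.68]
force: [-6.6, -0.6, 0.9]
grip_width: 0.0519
grip_force: 3.5
```

{"fn": "carry_out", "kwargs": {
  "commands": [
    [0.45,[0,0.8,0],[0,0,-0.01]],
    [0.45,[0,0.4,0],[0,0,-0.005]]
  ]
}}

```text
time_s: 30.08
ee_pos: [0.5859, -0.0427, 0.0525]
eef_rot: [-3.139, -0.0, 1.695]
force: [-8.4, -1.1, 2.3]
grip_width: 0.052
grip_force: 4.4
```

{"fn": "carry_out", "kwargs": {
  "commands": [
    [0.45,[0,0.8,0],[0,0,-0.01]],
    [0.45,[0,0.4,0],[0,0,0]]
  ]
}}

```text
time_s: 30.32
ee_pos: [0.5868, -0.0426, 0.0524]
eef_rot: [-3.139, -0.001, 1.705]
force: [-10.5, -1.5, 3.2]
grip_width: 0.052
grip_force: 5.7
```

The selector is on its stop, about 5 N above the turning load. I release it and lift clear.

{"fn": "carry_out", "kwargs": {
  "commands": [
    [0.45,[0,-4,0],[0,0,0]],
    [0.45,[0,-5.5,0],[0,0,0]],
    [0.45,[0,0,0],[0,0,0]],
    [0.45,[0,0,-15],[0,0,0]],
    [0.45,[0,0,-30],[0,0,0]],
    [0.45,[0,0,-40],[0,0,0]],
    [0.45,[0,0,-40],[0,0,0]],
    [0.45,[0,0,-20],[0,0,0]],
    [0.45,[0,0,0],[0,0,0]],
    [0.45,[0,0,0],[0,0,0]]
  ]
}}

```text
time_s: 31.58
ee_pos: [0.5783, -0.0439, 0.197]
eef_rot: [-3.141, -0.0, 1.705]
force: [-0.6, -0.6, 0.5]
grip_width: 0.0517
grip_force: 0.0
```

```bash
python3 - <<'E'
from m import *
import cv2
n=("selector_ball","selector_axis","isolator_post","isolator_axis","espresso_cup","sugar_shaker")
for c in("wrist","scene"):
  a=look(c,n)
  if c=="wrist": cv2.imwrite("pics/w5.png",a)
o=ctrl.get_obs();print(o["time_s"],o["ee_pos"],o["force"])
E
```

```text
wrist selector_ball [0.5786, -0.0469, 0.0994] 0.68 tool mm [-3.1, 0.2, 97.3]
wrist selector_axis [0.5736, 0.0313, 0.0973] 0.6 tool mm [75.1, 5.6, 99.5]
wrist espresso_cup [0.606, 0.0995, 0.061] 0.61 tool mm [138.4, 46.6, 136.2]
wrist sugar_shaker [0.7244, 0.0981, 0.0002] 0.64 tool mm [121.2, 163.7, 197.2]
scene selector_ball [0.5794, -0.0454, 0.1014] 0.84 tool mm [-1.6, 0.7, 96.2]
scene selector_axis [0.5791, 0.0346, 0.1005] 0.69 tool mm [77.7, 11.0, 97.1]
scene isolator_post [0.4998, 0.2072, 0.0971] 0.56 tool mm [259.4, -44.5, 100.6]
scene isolator_axis [0.5415, 0.1409, 0.0994] 0.81 tool mm [188.1, -12.1, 98.3]
scene espresso_cup [0.6074, 0.1001, 0.0612] 0.76 tool mm [138.9, 47.8, 136.5]
scene sugar_shaker [0.7225, 0.099, -0.0011] 0.66 tool mm [122.4, 161.7, 198.9]
32.275 [ 0.57859409 -0.04390922  0.19776033] [ 0.6988796  -1.35967606  0.80974931]
```

View pics/w5.png

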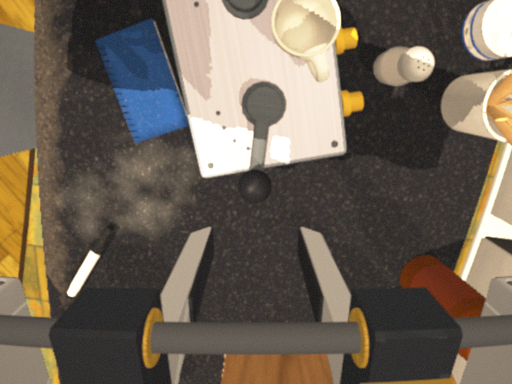

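The selector ball is at (256,187), swung out to about 1.25 rad. The cup and the shaker have not moved, and the gripper is clear.

```bash
python3 -c "
from station import ctrl
print(ctrl.hand_in())"
```

```text
the job is handed in; nothing more can be done
None
```

The isolator and then the selector were each swung out to their stops by feel, about 5–6 N above the turning load, and released; the cup and shaker did not move, and the job is handed in (no verdict came back).

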